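# Pack the refrigeration service set into its foam tray

### The arm

A 6-joint arm with a two-finger parallel gripper is mounted at the origin on the work surface. World frame = base frame: x ahead of the robot, y to its left, z up, the work surface at z = 0. Lengths are in m, angles in rad, forces in N, time in s.
With the tool pointing down it reaches from about 0.375 to 0.9 m from the base axis. Payload 3.1 kg.
Tool frame: the origin (TCP) lies on the front face of the gripper's body, between the roots of the fingers; the fingertips stand 70 mm ahead of it and the grasp point (between the pads) lies 51 mm ahead of it; z points along the fingers, y is the line along which they close (so a half turn about z gives the same grasp; the last joint's range is limited). The gripper opens to 87 mm and grips with 3 to 60 N. Pads are 19 mm wide; open, the fingers measure 117 mm over their backs; the gripper's body (75 mm by 190 mm) begins 51 mm behind the grasp point.
Start: joints at [-1.504, 0.527, 1.433, -0, 1.181, -0.178], TCP at [0.152, -0.606, 0.292] pointing down, gripper open.
Joint ranges: [-3.08, 3.08], [-0.75, 2.2], [0.22, 2.44], [-1.43, 4.57], [0, 2.65], [-2.85, 2.85]. Speed limits (rad/s): [2.79, 2.79, 3.14, 3.14, 3.14, 3.14].

### API

Orientations are given as a unit quaternion [x, y, z, w].
In Python, from rig import robot, cams, ticket gives the robot as it stands. The module is installed in compiled form; this text tells all that it offers.
- The arm moves only by the shell command python3 -m crank 'ROWS' [FORCE]. ROWS is JSON, a list of rows, each a list of 7 numbers: the shift along the tool's x, y, z in cm, then the turn, a rotation vector about the tool's x, y, z in rad, then the closure, from 0 (fully open) to 1 (shut). A call has 1 to 5 rows; each row shifts and turns the commanded pose from where the row before left it, along the tool's axes as they then stand; what a row does not reach is not made up. A row lasts 1/8 s, in which the tool goes at most 62.5 mm and 10.7 degrees, less where a joint would pass 70% of its speed; a pose out of reach is approached as far as the arm can. A call is refused whole if a number of a shift passes 6.25 or a number of a turn 0.188, either way. A call with a gripper value outside its range is refused whole. The fingers move at their own pace and stop on an object; FORCE is the grip in N (left out, the last holds). Time passes only in rows, so rows that do not move let the fingers close. It gives the time, the measured TCP pose, the force, the opening and the grip force at its end, in the units of the state.
- robot.get_obs(): the state, without advancing time (a new reading comes with each control period).
- cams.camera(name): name is "scene" or "top"; returns the picture (400x640x3 uint8, red, green, blue); there is no depth.
- cams.camera_info(name): a dict with "intrinsics" (3x3 intrinsics, pixels), "pose" (4x4, takes a point from camera to world coordinates). Camera axes: x right, y down, z forward; pixel columns grow to the right and rows downward; lengths in m; the calibration is good to about 2 mm. A picture is of the moment at which its call begins. camera_info takes no time and is no camera call.
- ticket.hand_in(): hands the job in; it is judged then, once.
The state is a dict: "time": time; "q": joint angles; "joint_velocities": joint speeds; "joint_torque": joint torques, N m; "position": TCP position; "tool_rot": TCP orientation; "ft_force": force on the tool from outside, world axes, zero at the start; "moment": the same for the moment, N m; "grip_width": finger opening in m; "grip_force": force on a finger pad.
Only numpy, scipy, OpenCV 4.12 (cv2) and the standard library are available. Lean on these libraries where they do the work, as an engineer would, in place of code of your own. Each camera call takes 0.05 s, during which the arm holds its last target. There are 200 camera calls.

### The job

The fridge repair is done: put the four tools of the service set (multimeter, tube cutter with blue knob, blue nut driver and blue reamer) back into the foam tray, each lying fully down in the cut-out made for it, the reamer standing upright. Lay them in, do not let them drop, and leave the garage's own red tube cutter and red screwdriver where they are.

Things in the scene. Friction and masses are not known exactly. Their poses are not given: they have to be found in the camera images.
- meter: Pocket multimeter of the set, lying on its back: blue box 104 (x) x 50 (y) x 28 mm high, black face up with grey display (toward +x) and dial (reaches 33 mm), about 0.2 kg. Origin: centre of its underside. Fits its plain rectangular cut-out either way round.
- cutter: Tube cutter of the set, lying flat: bare aluminium C-frame, BLUE knob, 116 mm long (x), 24 high, 0.2 kg. Origin: underside, mid-length. Knob 24 mm wide at x -58 to -30, thin screw, then the solid block, 44 wide (y -22 to 22), flat-sided, x -12 to +16: grip here; open jaw beyond, to x +58 mm.
- driver: Nut driver of the set, lying down: BLUE square-section handle 28 x 28 mm with black strips, x -60 to +8 mm; bright 7 mm shaft with 13 mm round socket ending at x +60 mm, axis 14 mm up; 0.1 kg. Origin: underside, middle of the overall length. Grip the handle near x -15 mm (centre of mass).
- reamer: Tube reamer of the set: upright BLUE ribbed barrel, 38 mm diameter, 40 mm high (three steel blades on top reach 43 mm), about 0.1 kg. Origin: centre of its underside. Round: any turn about the vertical will do.
- red_cutter: Look-alike, not of the set: the garage's own tube cutter, same shape and size as the other (116 x 44 x 24 mm, same origin and axes) but with a RED frame and black knob. To be left where it lies.
- red_driver: Look-alike, not of the set: the garage's own screwdriver, same shape and size as the nut driver (120 mm long, handle 28 x 28 mm, same origin and axes) but with a RED handle and a flat blade. To be left where it lies.
- inlay_meter: The meter's foam block, 144 (x) x 88 x 30 mm, black with a yellow-floored cut-out, one of four in a black tray (rim 37 mm above the bench, block tops 34). Origin: centre of its underside, 4 mm above the bench; cut-out centred there, 10 mm deep, floor 20 mm above the origin. Cut-out: plain rectangle 120 (x) x 66 mm (y), the largest.
- inlay_cutter: The cutter's foam block, 144 (x) x 88 x 30 mm, black with a yellow-floored cut-out, one of four in a black tray (rim 37 mm above the bench, block tops 34). Origin: centre of its underside, 4 mm above the bench; cut-out centred there, 10 mm deep, floor 20 mm above the origin. Cut-out: T, 60 mm wide at x -20 to +66 (frame), 40 wide at x -66 to -20 (knob); seated, origins and +x agree.
- inlay_driver: The driver's foam block, 144 (x) x 88 x 30 mm, black with a yellow-floored cut-out, one of four in a black tray (rim 37 mm above the bench, block tops 34). Origin: centre of its underside, 4 mm above the bench; cut-out centred there, 10 mm deep, floor 20 mm above the origin. Cut-out: slender T, 44 mm wide at x -68 to +16 (handle), 29 wide at x +16 to +68 (shaft); seated, origins and +x agree.
- inlay_reamer: The reamer's foam block, 144 (x) x 88 x 30 mm, black with a yellow-floored cut-out, one of four in a black tray (rim 37 mm above the bench, block tops 34). Origin: centre of its underside, 4 mm above the bench; cut-out centred there, 10 mm deep, floor 20 mm above the origin. Cut-out: round, 52 mm diameter.
There are look-alikes about, which are no part of the job. What is shaped like the meter but orange is not meant.

How it is judged:
By the outcome, as a careful person would: the job done as asked, in the order asked, and still so for the second after the job is handed in, with the robot touching nothing.
It also fails if it takes over 112 s, if anything falls off the work surface, if the arm or the gripper's body presses on something with over 40 N, if the wrist force passes 120 N, or if a joint passes its speed limit or range.

## Working session

There is one attempt and no reset: what is moved stays moved. The work goes in short steps, Python scripts to look and compute and a shell command to move; the robot and the scene stay as the last step left them, time stands still between calls to the robot, and variables do not carry over. Pictures are saved under pics/ and viewed, at most 14 in all, crops included, and the job is handed in when it is done.

```bash
mkdir -p pics
python3 - <<'E'
from rig import robot,cams
import cv2,numpy as np
for n in("top","scene"):
    im=cams.camera(n); cv2.imwrite(f"pics/{n}0.png",im[:,:,::-1]); i=cams.camera_info(n); print(n,np.round(i["intrinsics"],1).tolist(),np.round(i["pose"],3).tolist())
o=robot.get_obs(); print({k:np.round(v,3).tolist() for k,v in o.items()})
E
```

```text
top [[514.5, 0.0, 317.6], [0.0, 514.5, 195.6], [0.0, 0.0, 1.0]] [[-0.02, -0.985, 0.17, 0.195], [-1.0, 0.02, -0.003, -0.037], [-0.0, -0.17, -0.985, 1.497], [0.0, 0.0, 0.0, 1.0]]
scene [[399.5, 0.0, 320.5], [0.0, 399.5, 206.5], [0.0, 0.0, 1.0]] [[-0.845, 0.339, -0.414, 0.824], [0.535, 0.52, -0.666, 0.585], [-0.011, -0.784, -0.621, 0.637], [0.0, 0.0, 0.0, 1.0]]
{'time': 0.1, 'q': [-1.505, 0.528, 1.434, -0.0, 1.181, -0.178], 'joint_velocities': [-0.002, -0.002, -0.003, -0.0, -0.0, -0.0], 'joint_torque': [0.0, -44.099, -17.715, 0.063, 0.053, -0.0], 'position': [0.151, -0.606, 0.291], 'tool_rot': [0.993, 0.122, 0.0, -0.001], 'ft_force': [-0.159, -0.915, -0.356], 'moment': [0.038, 0.045, 0.028], 'grip_force': 0.0, 'grip_width': 0.087}
```

View pics/top0.png

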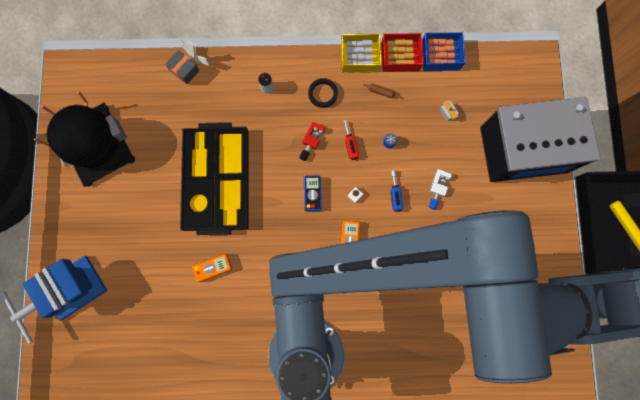

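View pics/scene0.png

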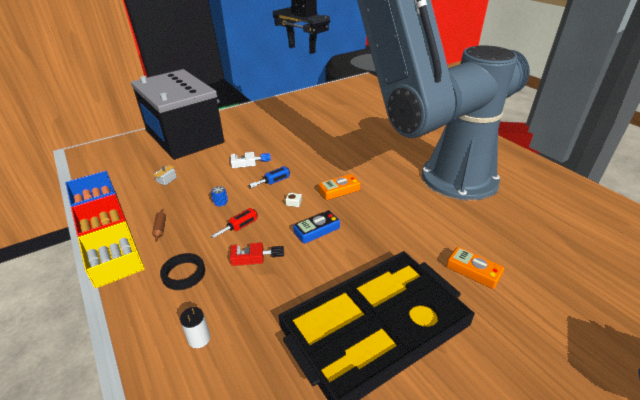

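Run:
```python
import cv2
a=cv2.imread("pics/top0.png")[110:245,175:465]; cv2.imwrite("pics/c1.png",cv2.resize(a[:,110:290],None,fx=4.4,fy=4.4,interpolation=2))
a=cv2.imread("pics/scene0.png")[140:280,190:350]; cv2.imwrite("pics/c2.png",cv2.resize(a,None,fx=4.2,fy=4.2,interpolation=2))
```

```text
(no output)
```

View pics/c1.png

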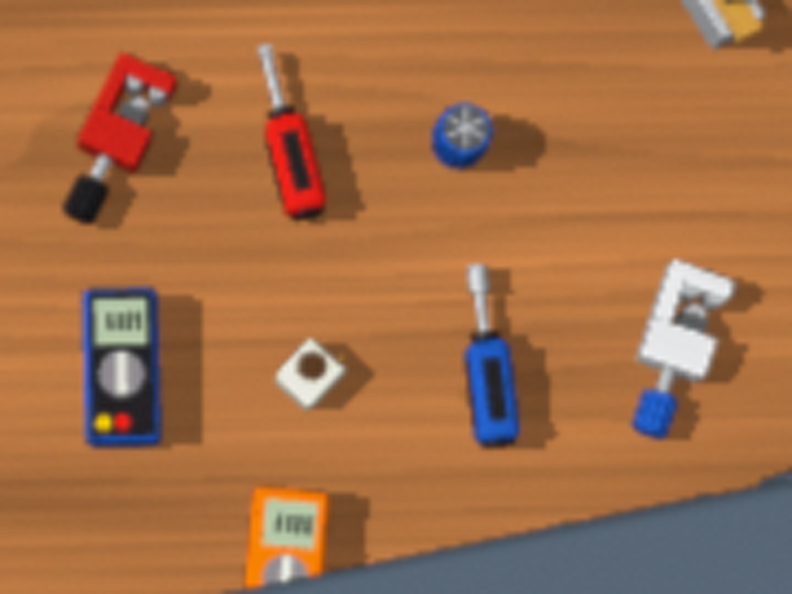

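View pics/c2.png

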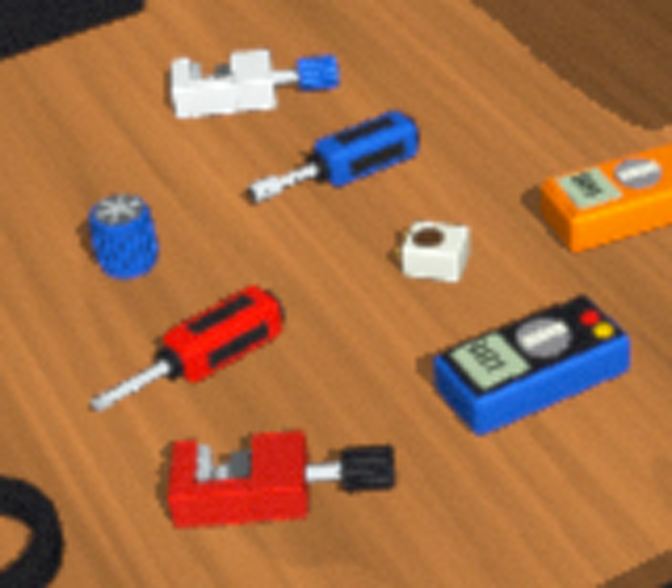

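```bash
cat > h.py <<'E'
import cv2,numpy as np
from rig import robot,cams
def cast(n,uv,z):
    i=cams.camera_info(n);K=np.array(i["intrinsics"]);P=np.array(i["pose"])
    uv=np.atleast_2d(uv).astype(float); d=np.c_[uv,np.ones(len(uv))]@np.linalg.inv(K).T@P[:3,:3].T
    return (P[:3,3]+d*((z-P[2,3])/d[:,2])[:,None])[:,:2]
S=4
def up(im,hsvlo,hsvhi,roi=None):
    h=cv2.cvtColor(cv2.resize(im,None,fx=S,fy=S,interpolation=cv2.INTER_CUBIC),cv2.COLOR_BGR2HSV)
    m=cv2.inRange(h,np.array(hsvlo),np.array(hsvhi))
    if roi:
        k=np.zeros_like(m);x0,y0,x1,y1=[S*v for v in roi];k[y0:y1,x0:x1]=255;m&=k
    return m
def blobs(m,amin):
    cs,_=cv2.findContours(m,cv2.RETR_EXTERNAL,cv2.CHAIN_APPROX_NONE)
    return [(c.reshape(-1,2)+.5)/S-.5 for c in cs if cv2.contourArea(c)>amin*S*S]
def rect(p):
    (c,s,a)=cv2.minAreaRect((p*1000).astype(np.float32))
    if s[0]<s[1]: s=s[::-1];a+=90
    return np.round(c,1),np.round(s,1),round((a+90)%180-90,1)
E
python3 - <<'E'
from h import *
ims={n:cv2.imread(f"pics/{n}0.png") for n in("top","scene")}
B=((100,120,40),(130,255,255));W=((0,0,110),(180,70,255));Y=((22,150,100),(34,255,255))
rois={"top":dict(meter=(298,170,328,218),driver=(385,165,408,215),cutter=(425,165,456,212),reamer=(380,130,402,152),tray=(178,118,250,238)),
"scene":dict(meter=(288,200,346,246),driver=(246,162,292,192),cutter=(226,148,274,170),reamer=(207,183,230,209),tray=(275,250,475,395))}
for n in ims:
    im=ims[n];R=rois[n]
    for k,h in(("meter",.014),("driver",.014),("cutter",.012),("reamer",.02)):
        b=blobs(up(im,*B,R[k]),8); p=np.vstack(b); print(n,k,"blue",rect(cast(n,p,h)),rect(cast(n,p,2*h)),len(b))
        if k in("driver","cutter"):
            w=np.vstack(blobs(up(im,*W,R[k]),4)); print("   white",rect(cast(n,w,h)),"all",rect(cast(n,np.vstack([w,p]),h)))
    for b in blobs(up(im,*Y,R["tray"]),30): print(n,"yellow",rect(cast(n,b,.024)),rect(cast(n,b,.034))[0])
E
```

```text
top meter blue (array([459. , -25.8]), array([102.7,  48.1]), 0.3) (array([456.5, -26. ]), array([101.8,  47.6]), 0.3) 1
top driver blue (array([ 439.3, -271.9]), array([71. , 27.9]), 4.3) (array([ 437. , -269.7]), array([70.3, 27.7]), 4.3) 1
   white (array([ 501.4, -266.9]), array([46.8, 13.5]), 5.4) all (array([ 464.3, -270. ]), array([121.2,  27.9]), 4.3)
top cutter blue (array([ 421.8, -379.6]), array([29.9, 22.4]), -21.3) (array([ 419.9, -376.8]), array([29.7, 22.2]), -21.3) 1
   white (array([ 462.5, -396.1]), array([121.1,  48.9]), -21.2) all (array([ 462.5, -396.1]), array([121.1,  48.9]), -21.2)
top reamer blue (array([ 605.8, -254.8]), array([35.7, 28. ]), 61.8) (array([ 600.2, -251.8]), array([35.3, 27.6]), 61.8) 1
top yellow (array([435.6, 304.9]), array([50.6, 50.2]), -1.1) [433.9 302.6]
top yellow (array([436.2, 213.1]), array([133.8,  60.7]), 0.2) [434.6 211.4]
top yellow (array([582.4, 213.7]), array([121.4,  66.2]), -0.4) [579.7 212. ]
top yellow (array([582.1, 305.1]), array([137.3,  43.9]), 0.4) [579.5 302.8]
scene meter blue (array([462.8,  -8.5]), array([111.7, 
[... 312 characters left out ...]
 71.4)
scene cutter blue (array([ 418.9, -377.4]), array([42.8, 26.9]), 64.4) (array([ 426.6, -358.9]), array([42. , 26.4]), 64.4) 1
   white (array([ 459.7, -393.2]), array([119.6,  83.2]), -21.4) all (array([ 459.7, -393.2]), array([119.6,  83.2]), -21.4)
scene reamer blue (array([ 611.3, -250.8]), array([71.2, 37. ]), 74.6) (array([ 618.2, -223.7]), array([68.9, 35.8]), 74.6) 1
scene yellow (array([577.8, 302.3]), array([134.9,  41.2]), 0.2) [581.8 306.9]
scene yellow (array([430.9, 302. ]), array([47.6, 47.3]), -10.3) [437.3 306.6]
scene yellow (array([578. , 210.5]), array([118.9,  62.2]), 0.1) [582.  216.6]
scene yellow (array([431.1, 210.3]), array([128.9,  56.1]), -0.1) [437.5 216.4]
```

```bash
cat > go.py <<'E'
import sys
from h import *
from scipy.spatial.transform import Rotation as R
x,y,z,yaw=map(float,sys.argv[1:5])  # target TCP mm, yaw of tool x deg
o=robot.get_obs();r=R.from_quat(o["tool_rot"]);M=r.as_matrix()
T=R.from_euler('z',yaw,degrees=True)*R.from_euler('x',180,degrees=True)
d=np.array([x,y,z])/10-np.array(o["position"])*100
print("pos",np.round(np.array(o["position"])*1000,1),"yaw",round(np.degrees(np.arctan2(M[1,0],M[0,0])),2),"F",np.round(o["ft_force"],1),"grip",round(o["grip_width"]*1000,1),"t",round(o["time"],2))
print("turn",np.round((r.inv()*T).as_rotvec(),3),"shift_now",np.round(M.T@d,2),"shift_after_turn",np.round(T.as_matrix().T@d,2))
E
python3 go.py 459 -26 200 0
python3 - <<'E'
from h import *
print(cast("top",[[482,122],[497,182]],0)*1000)
print("reamer",cast("top",[[389.8,140.4]],.02)*1000,cast("scene",[[219.3,196]],.02)*1000)
im=cv2.imread("pics/top0.png")
p=np.vstack(blobs(up(im,(100,120,40),(130,255,255),(380,130,402,152)),2)+blobs(up(im,(0,0,110),(180,110,255),(383,132,398,148)),2))
print(rect(cast("top",p,.02)))
E
```

```text
pos [ 151.5 -605.8  291.4] yaw 14.03 F [-0.2 -0.9 -0.4] grip 87.0 t 0.1
turn [-0.002 -0.     0.245] shift_now [ 43.89 -48.78   9.24] shift_after_turn [ 30.75 -57.98   9.14]
[[ 669.84164411 -543.84024547]
 [ 483.97786298 -574.55596311]]
reamer [[ 612.23860996 -259.21068601]] [[ 608.92671646 -255.77769139]]
(array([ 613.1, -256.9]), array([48.6, 38.7]), -16.1)
```

```bash
python3 -m crank '[[0,0,0,0,0,0.122,0],[0,0,0,0,0,0.122,0],[2.8,-5.2,0.6,0,0,0,0],[2.8,-5.2,0.6,0,0,0,0],[2.8,-5.2,0.6,0,0,0,0]]' 20; python3 go.py 459 -26 200 0
```

```text
time: 0.72
position: [0.2358, -0.4485, 0.2737]
tool_rot: [1.0, -0.0, 0.0, -0.0]
ft_force: [0.7, -0.7, 0.5]
grip_width: 0.0869
grip_force: 0.0
pos [ 235.8 -448.5  273.7] yaw -0.01 F [ 0.7 -0.7  0.5] grip 86.9 t 0.72
turn [-0.001 -0.    -0.   ] shift_now [ 22.31 -42.25   7.41] shift_after_turn [ 22.32 -42.25   7.37]
```

```bash
python3 -m crank '[[2.8,-5.2,0.6,0,0,0,0],[2.8,-5.2,0.6,0,0,0,0],[2.8,-5.2,0.6,0,0,0,0],[2.8,-5.2,0.6,0,0,0,0],[2.8,-5.2,0.6,0,0,0,0]]' >/dev/null; python3 go.py 459 -26 200 0
```

```text
pos [ 375.8 -188.6  244.1] yaw 0.01 F [-0.4 -0.1  0. ] grip 87.1 t 1.35
turn [ 0. -0.  0.] shift_now [  8.32 -16.26   4.41] shift_after_turn [  8.32 -16.26   4.41]
```

```bash
python3 -m crank '[[2.8,-5.4,0.6,0,0,0,0],[2.8,-5.4,0.6,0,0,0,0],[2.7,-5.5,0.6,0,0,0,0],[0,0,5,0,0,0,0],[0,0,3,0,0,0,0]]' >/dev/null; python3 go.py 459 -26 83 0
python3 - <<'E'
from h import *
cv2.imwrite("pics/s1.png",cams.camera("scene")[:,:,::-1])
E
```

```text
pos [457.8 -25.5 144.7] yaw 0.24 F [-0.5  0.5  0.2] grip 87.1 t 1.98
turn [-0.     0.001  0.004] shift_now [0.13 0.05 6.17] shift_after_turn [0.12 0.05 6.17]
```

View pics/s1.png

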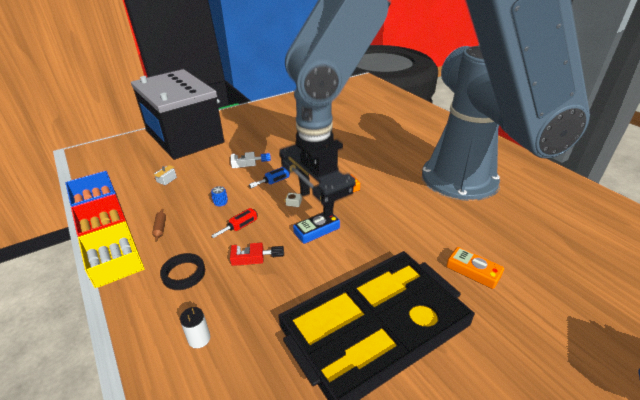

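The gripper stands over the blue meter (318,227), with the fingers along y on both sides of it. I'll go down and close.

```bash
python3 -m crank '[[0.1,0,2.5,0,0,0,0],[0,0,2.5,0,0,0,0],[0,0,1.1,0,0,0,0],[0,0,0,0,0,0,0.6],[0,0,0,0,0,0,0.8]]' 20 >/dev/null; python3 go.py 459 -26 83 0;python3 -m crank '[[0,0,0,0,0,0,0.8],[0,0,0,0,0,0,0.8],[0,0,0,0,0,0,0.8]]'
```

```text
pos [459.4 -27.3  86. ] yaw 0.04 F [-0.1  0.1 -0.4] grip 74.4 t 2.65
turn [ 0.    -0.001  0.001] shift_now [-0.04 -0.13  0.3 ] shift_after_turn [-0.04 -0.13  0.3 ]
time: 3.02
position: [0.4592, -0.0271, 0.0857]
tool_rot: [1.0, 0.0, 0.0, 0.0]
ft_force: [0.3, -0.0, 3.5]
grip_width: 0.0499
grip_force: 20.0
```

```bash
python3 -m crank '[[0,0,-2,0,0,0,0.8],[0,0,-5,0,0,0,0.8],[2.4,-4.8,-1,0,0,0,0.8],[2.4,-4.8,0,0,0,0,0.8],[2.4,-4.8,0,0,0,0,0.8]]' >/dev/null; python3 -m crank '[[2.4,-4.8,0,0,0,0,0.8],[2.4,-4.8,0,0,0,0,0.8],[0,0,0,0,0,0,0.8],[0,0,0,0,0,0,0.8]]' >/dev/null; python3 go.py 580.7 212.3 112 0
```

```text
pos [577.6 212.8 164.4] yaw 0.1 F [-0.3 -0.2 -1.8] grip 49.5 t 4.15
turn [0.001 0.003 0.002] shift_now [0.32 0.05 5.24] shift_after_turn [0.31 0.05 5.24]
```

```bash
python3 -m crank '[[0.2,0,2,0,0,0,0.8],[0.1,0,2,0,0,0,0.8],[0,0,0.9,0,0,0,0.8],[0,0,0,0,0,0,0.8],[0,0,0,0,0,0,0.8]]' >/dev/null; python3 go.py 580.7 212.3 109.7 0;  python3 - <<'E'
from h import *
a=cams.camera("scene")[:,:,::-1]; cv2.imwrite("pics/s2.png",cv2.resize(a[200:400,230:490],None,fx=3,fy=3,interpolation=2))
E
```

```text
pos [582.2 212.9 116.4] yaw 0.03 F [ 0.1  0.5 -1.4] grip 49.6 t 4.78
turn [-0.    -0.001  0.001] shift_now [-0.15  0.06  0.67] shift_after_turn [-0.15  0.06  0.67]
```

View pics/s2.png

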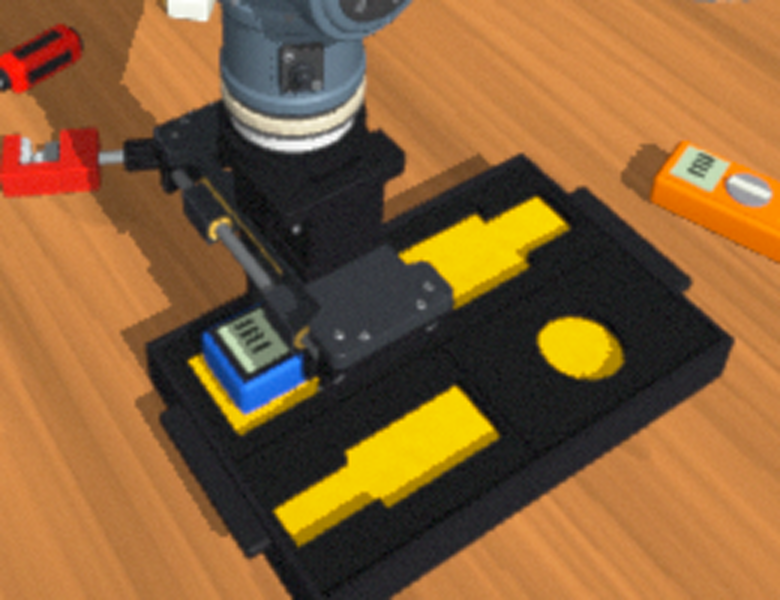

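The meter hangs centred over the rectangular cut-out, about 7 mm above the floor. I'll lower it until it touches.

```bash
python3 -m crank '[[-0.1,0,0.3,0,0,0,0.8],[0,0,0.3,0,0,0,0.8],[0,0,0,0,0,0,0.8],[0,0,0,0,0,0,0.8]]' >/dev/null; python3 go.py 580.7 212.3 109.7 0; python3 -m crank '[[0,0,0.1,0,0,0,0.8],[0,0,0,0,0,0,0.8]]' >/dev/null;python3 go.py 580.7 212.3 109.7 0
```

```text
pos [580.8 213.  110.3] yaw 0.05 F [-0.6 -0.6 -2.3] grip 49.8 t 5.33
turn [ 0.    -0.     0.001] shift_now [-0.01  0.07  0.06] shift_after_turn [-0.01  0.07  0.06]
pos [581.  213.1 109.8] yaw 0.05 F [-1.3  0.2  1.9] grip 50.1 t 5.58
turn [-0.    -0.001  0.001] shift_now [-0.03  0.08  0.01] shift_after_turn [-0.03  0.08  0.01]
```

```bash
python3 -m crank '[[0,0,0.05,0,0,0,0.8],[0,0,0,0,0,0,0.3],[0,0,0,0,0,0,0.28],[0,0,0,0,0,0,0.28],[0,0,0,0,0,0,0.28]]'; python3 -m crank '[[0,0,-2,0,0,0,0.28],[0,0,-5,0,0,0,0.2],[0,0,-3,0,0,0.123,0],[0,0,0,0,0,0.123,0],[0,0,0,0,0,0.124,0]]' >/dev/null; python3 go.py 464.5 -396.3 160 -21.2
```

```text
time: 6.2
position: [0.5808, 0.213, 0.1085]
tool_rot: [1.0, 0.0, -0.0, 0.0]
ft_force: [0.1, 0.8, -0.6]
grip_width: 0.0625
grip_force: 0.0
pos [581.3 213.1 211.2] yaw -21.38 F [-1.  -0.2  0.4] grip 85.1 t 6.83
turn [-0.002 -0.003 -0.003] shift_now [11.33 61.02  5.05] shift_after_turn [11.15 61.04  5.12]
```

```bash
python3 -m crank '[[1.1,6.1,0,0,0,0,0],[1.1,6.1,0,0,0,0,0],[1.1,6.1,0,0,0,0,0],[1.1,6.1,0,0,0,0,0],[1.1,6.1,0,0,0,0,0]]' >/dev/null; python3 -m crank '[[1.1,6.1,0,0,0,0,0],[1.1,6.1,0,0,0,0,0],[1.1,6.1,0,0,0,0,0],[1.1,6.1,0,0,0,0,0],[0,0,0,0,0,0,0]]' >/dev/null; python3 go.py 464.5 -396.3 160 -21.2;  python3 - <<'E'
from h import *
a=cams.camera("top")[:,:,::-1]; cv2.imwrite("pics/t3.png",cv2.resize(a[110:245,175:465],None,fx=2.7,fy=2.7,interpolation=2))
E
```

```text
pos [ 474.8 -340.3  210.5] yaw -21.51 F [0.4 1.2 0. ] grip 87.1 t 8.07
turn [ 0.003 -0.005 -0.005] shift_now [1.07 5.57 5.08] shift_after_turn [1.06 5.59 5.05]
```

View pics/t3.png

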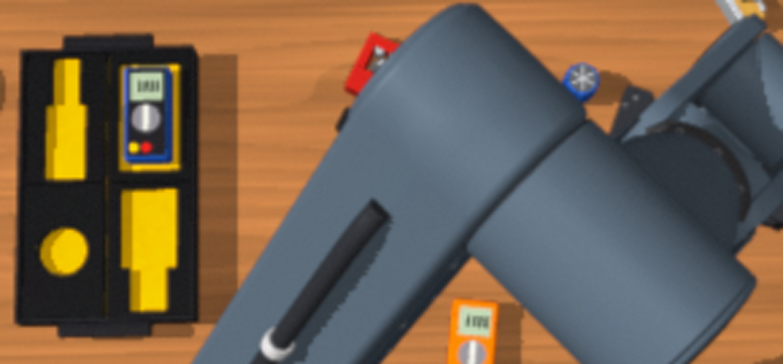

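The meter lies inside its cut-out (148,115 in the crop). The cutter cut-out (148,245) is wide towards +x. The cutter is next.

```bash
python3 -m crank '[[1.0,5.5,1,0,0,0,0],[0,0,5,0,0,0,0],[0,0,0,0,0,0,0],[0,0,0,0,0,0,0]]' >/dev/null; python3 go.py 464.5 -396.3 82 -21.2
```

```text
pos [ 465.2 -388.3  150. ] yaw -21.05 F [-0.   0.6  0.8] grip 87.0 t 8.62
turn [-0.    -0.     0.003] shift_now [0.21 0.77 6.8 ] shift_after_turn [0.22 0.77 6.8 ]
```

```bash
python3 -m crank '[[0.2,0.75,0,0,0,0,0],[0,0,3,0,0,0,0],[0,0,3,0,0,0,0],[0,0,0,0,0,0,0],[0,0,0,0,0,0,0]]' >/dev/null; python3 go.py 464.5 -396.3 82 -21.2
python3 - <<'E'
from h import *
a=cams.camera("scene")[:,:,::-1]; cv2.imwrite("pics/s4.png",cv2.resize(a[100:220,180:340],None,fx=4,fy=4,interpolation=2))
E
```

```text
pos [ 464.5 -398.2   90.4] yaw -21.14 F [-1.1 -0.5 -0.5] grip 87.1 t 9.25
turn [ 0.001 -0.003  0.001] shift_now [-0.07 -0.18  0.84] shift_after_turn [-0.07 -0.17  0.84]
```

View pics/s4.png

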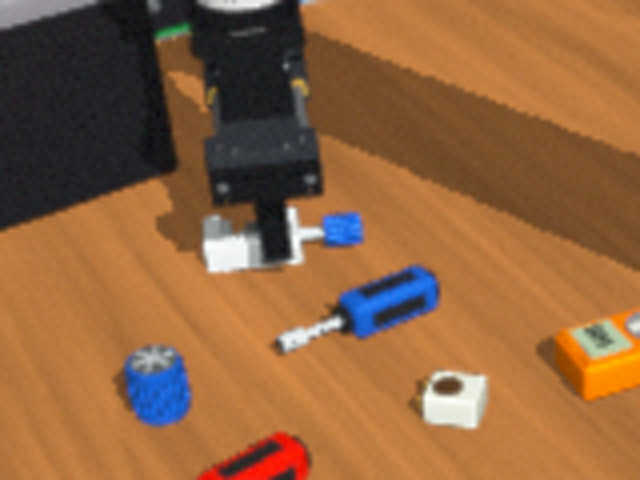

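The near finger stands beside the solid block of the cutter (275,240 in the crop). I'll close.

```bash
python3 -m crank '[[0,-0.1,0.8,0,0,0,0],[0,0,0,0,0,0,0],[0,0,0,0,0,0,0.4],[0,0,0,0,0,0,0.7],[0,0,0,0,0,0,0.8]]' 20 >/dev/null; python3 -m crank '[[0,0,0,0,0,0,0.8],[0,0,0,0,0,0,0.8],[0,0,0,0,0,0,0.8]]'; python3 go.py 464.5 -396.3 82 -21.2
```

```text
time: 10.3
position: [0.4641, -0.3963, 0.0807]
tool_rot: [0.983, -0.184, -0.0, -0.0]
ft_force: [0.7, -0.5, -0.8]
grip_width: 0.0439
grip_force: 20.0
pos [ 464.1 -396.3   80.7] yaw -21.15 F [ 0.7 -0.5 -0.8] grip 43.9 t 10.3
turn [-0.     0.     0.001] shift_now [ 0.04 -0.02 -0.13] shift_after_turn [ 0.04 -0.02 -0.13]
```

```bash
python3 -m crank '[[0,0,0,0,0,0,0.4],[0,0,-0.25,0,0,0,0.4],[0,0,0,0,0,0,0.4],[0,0,0,0,0,0,0.8],[0,0,0,0,0,0,0.8]]' >/dev/null; python3 -m crank '[[0,0,0,0,0,0,0.8],[0,0,0,0,0,0,0.8],[0,0,0,0,0,0,0.8]]'; python3 -m crank '[[0,0,-3,0,0,0,0.8],[0,0,-6,0,0,0,0.8],[0,0,0,0,0,-0.123,0.8],[0,0,0,0,0,-0.123,0.8],[0,0,0,0,0,-0.123,0.8]]' >/dev/null; python3 go.py 437 212.3 140 0
```

```text
time: 11.3
position: [0.4641, -0.3964, 0.0833]
tool_rot: [0.983, -0.184, -0.0, 0.0]
ft_force: [-0.4, 1.0, -0.3]
grip_width: 0.044
grip_force: 20.0
pos [ 463.7 -396.   173. ] yaw 0.22 F [-0.3  0.5 -1.3] grip 44.2 t 11.93
turn [-0.001  0.001  0.004] shift_now [ -2.44 -60.84   3.35] shift_after_turn [ -2.67 -60.83   3.3 ]
```

```bash
python3 -m crank '[[0,-3,0,0,0,0,0.8],[0,-6,0,0,0,0,0.8],[0,-6,0,0,0,0,0.8],[0,-6,0,0,0,0,0.8],[0,-6,0,0,0,0,0.8]]' >/dev/null; python3 -m crank '[[0,-6,0,0,0,0,0.8],[0,-6,0,0,0,0,0.8],[-0.8,-6,0,0,0,0,0.8],[-0.8,-6,0,0,0,0,0.8],[-0.8,-6,0,0,0,0,0.8]]' >/dev/null;  python3 -m crank '[[-0.2,-3,0,0,0,0,0.8],[0,0,2,0,0,0,0.8],[0,0,0,0,0,0,0.8],[0,0,0,0,0,0,0.8]]' >/dev/null;python3 go.py 437 212.3 110 0
```

```text
pos [438.2 203.3 153.3] yaw -0.05 F [ 1.  -0.2 -1.4] grip 43.8 t 13.68
turn [ 0.     0.    -0.001] shift_now [-0.12 -0.9   4.33] shift_after_turn [-0.12 -0.9   4.33]
```

```bash
python3 -m crank '[[-0.1,-0.9,0,0,0,0,0.8],[0,0,2,0,0,0,0.8],[0,0,2,0,0,0,0.8],[0,0,0,0,0,0,0.8],[0,0,0,0,0,0,0.8]]' >/dev/null;python3 go.py 437 212.3 107.3 0
python3 - <<'E'
from h import *
a=cams.camera("scene")[:,:,::-1]; cv2.imwrite("pics/s5.png",cv2.resize(a[200:400,270:490],None,fx=3,fy=3,interpolation=2))
E
```

```text
pos [437.7 212.7 113.9] yaw -0.03 F [ 0.6 -0.2 -1.3] grip 43.5 t 14.3
turn [-0.    -0.001 -0.001] shift_now [-0.07  0.04  0.66] shift_after_turn [-0.07  0.04  0.66]
```

View pics/s5.png

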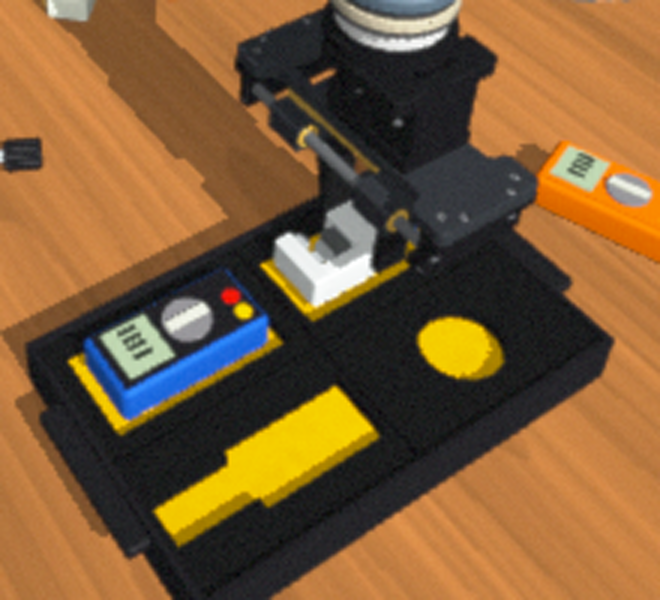

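The cutter's frame is over the wide part of its cut-out, jaw to the far end (320,270), with an even margin. I'll lower it.

```bash
python3 -m crank '[[0,0,0.3,0,0,0,0.8],[0,0,0.25,0,0,0,0.8],[0,0,0,0,0,0,0.8],[0,0,0,0,0,0,0.8]]' >/dev/null; python3 go.py 437 212.3 107.3 0; python3 -m crank '[[0,0,0.1,0,0,0,0.8],[0,0,0,0,0,0,0.8]]' >/dev/null;python3 go.py 437 212.3 107.3 0
```

```text
pos [437.2 212.6 107.8] yaw -0.01 F [ 0.   0.  -0.6] grip 43.9 t 14.85
turn [-0.  0. -0.] shift_now [-0.02  0.03  0.05] shift_after_turn [-0.02  0.03  0.05]
pos [437.3 212.6 107.2] yaw -0.01 F [-1.   0.4  3.7] grip 43.5 t 15.1
turn [-0. -0. -0.] shift_now [-0.03  0.03 -0.01] shift_after_turn [-0.03  0.03 -0.01]
```

```bash
python3 -m crank '[[0,0,0.05,0,0,0,0.8],[0,0,0,0,0,0,0.4],[0,0,0,0,0,0,0.35],[0,0,0,0,0,0,0.35],[0,0,0,0,0,0,0.35]]'; python3 -m crank '[[0,0,-2,0,0,0,0.35],[0,0,-5,0,0,0,0.2],[0,0,-2,0,0,-0.075,0],[0,3,0,0,0,0,0],[0,6,0,0,0,0,0]]' >/dev/null; python3 go.py 449.3 -271.1 160 4.3
```

```text
time: 15.72
position: [0.4372, 0.2126, 0.1061]
tool_rot: [1.0, -0.0, -0.0, 0.0]
ft_force: [-0.2, 1.1, 0.1]
grip_width: 0.0562
grip_force: 0.0
pos [444.4 123.2 196.8] yaw 4.54 F [ 0.5 -0.5 -0.1] grip 84.6 t 16.35
turn [-0.    -0.003  0.004] shift_now [-2.64 39.34  3.67] shift_after_turn [-2.47 39.35  3.68]
```

```bash
python3 -m crank '[[-0.4,6,0,0,0,0,0],[-0.4,6,0,0,0,0,0],[-0.4,6,0,0,0,0,0],[-0.4,6,0,0,0,0,0],[-0.4,6,0,0,0,0,0]]' >/dev/null; python3 -m crank '[[-0.4,6,0,0,0,0,0],[0,3.3,0,0,0,0,0],[0,0,4,0,0,0,0],[0,0,0,0,0,0,0],[0,0,0,0,0,0,0]]' >/dev/null; python3 go.py 449.3 -271.1 83 4.3
```

```text
pos [ 449.3 -270.4  156.6] yaw 4.32 F [-0.6 -0.5 -1. ] grip 87.1 t 17.6
turn [-0.  0.  0.] shift_now [-0.01  0.07  7.36] shift_after_turn [-0.01  0.07  7.36]
```

```bash
python3 -m crank '[[0,0,3,0,0,0,0],[0,0.1,3,0,0,0,0.3],[0,0,1,0,0,0,0.3],[0,0,0,0,0,0,0.3],[0,0,0,0,0,0,0.3]]' 20 >/dev/null; python3 go.py 449.3 -271.1 83 4.3
python3 - <<'E'
from h import *
a=cams.camera("scene")[:,:,::-1]; cv2.imwrite("pics/s6.png",cv2.resize(a[120:220,180:340],None,fx=4,fy=4,interpolation=2))
E
```

```text
pos [ 450.1 -272.2   87.5] yaw 4.31 F [ 0.7 -0.3  0.2] grip 62.6 t 18.23
turn [ 0.002 -0.002  0.   ] shift_now [-0.07 -0.11  0.45] shift_after_turn [-0.07 -0.11  0.45]
```

View pics/s6.png

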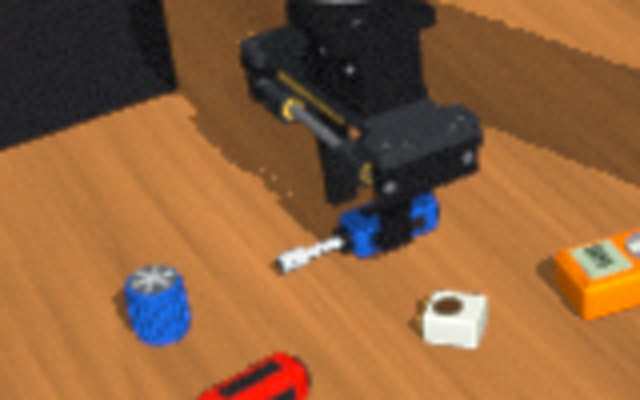

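The fingers straddle the driver's blue handle (390,225). I'll go down a little and close.

```bash
python3 -m crank '[[0,0,0.2,0,0,0,0.3],[0,0,0,0,0,0,0.7],[0,0,0,0,0,0,0.9],[0,0,0,0,0,0,0.9],[0,0,0,0,0,0,0.9]]' 20 ; python3 -m crank '[[0,0,0,0,0,0,0.9],[0,0,0,0,0,0,0.9]]' >/dev/null; python3 go.py 449.3 -271.1 83 4.3
```

```text
time: 18.9
position: [0.4493, -0.2717, 0.0842]
tool_rot: [0.999, 0.037, -0.0, -0.0]
ft_force: [0.3, 0.1, 0.6]
grip_width: 0.0289
grip_force: 0.4
pos [ 449.3 -271.7   84.2] yaw 4.28 F [-0.1  0.3 -0.4] grip 27.9 t 19.15
turn [-0.  0. -0.] shift_now [ 0.   -0.06  0.12] shift_after_turn [ 0.   -0.06  0.12]
```

```bash
python3 -m crank '[[0,0,-3,0,0,0,0.9],[0,0,-6,0,0,0,0.9],[0,0,0,0,0,0.075,0.9],[0.6,-3,0,0,0,0,0.9],[1.2,-6,0,0,0,0,0.9]]' >/dev/null; python3 -m crank '[[1.2,-6,0,0,0,0,0.9],[1.2,-6,0,0,0,0,0.9],[1.2,-6,0,0,0,0,0.9],[1.2,-6,0,0,0,0,0.9],[1.2,-6,0,0,0,0,0.9]]' >/dev/null; python3 -m crank '[[1.2,-6,0,0,0,0,0.9],[1.2,-6,0,0,0,0,0.9],[0.6,-3,0,0,0,0,0.9],[0,0,0,0,0,0,0.9],[0,0,0,0,0,0,0.9]]' >/dev/null;python3 go.py 565.7 303.8 115 0
```

```text
pos [556.8 267.5 173.7] yaw -0.0 F [ 0.8 -0.5 -0.9] grip 27.8 t 21.02
turn [ 0.001  0.002 -0.   ] shift_now [ 0.9  -3.64  5.87] shift_after_turn [ 0.89 -3.63  5.87]
```

```bash
python3 -m crank '[[0.85,-3.6,0,0,0,0,0.9],[0,0,3,0,0,0,0.9],[0,0,2.8,0,0,0,0.9],[0,0,0,0,0,0,0.9],[0,0,0,0,0,0,0.9]]' >/dev/null;python3 go.py 565.7 303.8 108.4 0
python3 - <<'E'
from h import *
a=cams.camera("scene")[:,:,::-1]; cv2.imwrite("pics/s7.png",cv2.resize(a[220:400,260:490],None,fx=3,fy=3,interpolation=2))
E
```

```text
pos [566.7 303.2 117. ] yaw -0.1 F [-0.2  1.2 -1.2] grip 27.4 t 21.65
turn [-0.    -0.001 -0.002] shift_now [-0.1  -0.06  0.86] shift_after_turn [-0.1  -0.06  0.86]
```

View pics/s7.png

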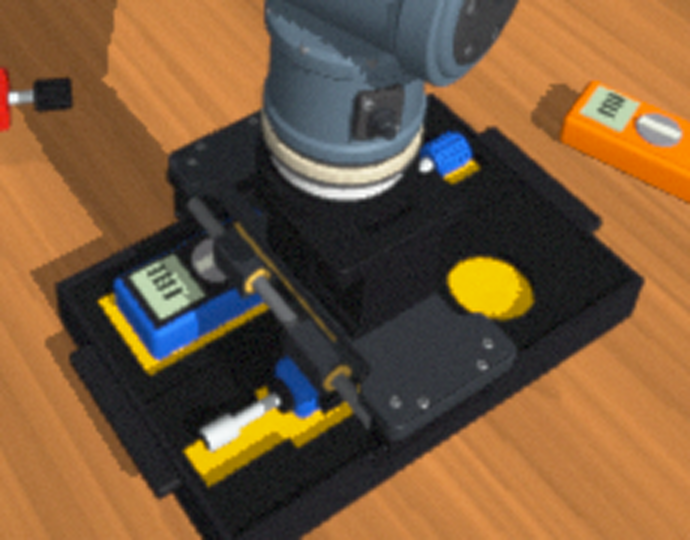

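The driver is above its slot, handle over the wide part and socket (220,430) over the narrow one. I'll lower it.

```bash
python3 -m crank '[[0,0,0.3,0,0,0,0.9],[0,0,0.3,0,0,0,0.9],[0,0,0,0,0,0,0.9],[0,0,0,0,0,0,0.9]]' >/dev/null; python3 go.py 565.7 303.8 108.3 0; python3 -m crank '[[0,0,0.1,0,0,0,0.9],[0,0,0,0,0,0,0.9]]' >/dev/null;python3 go.py 565.7 303.8 108.3 0
```

```text
pos [566.  304.2 110.3] yaw -0.0 F [ 0.8 -0.5 -2.1] grip 27.6 t 22.2
turn [-0. -0. -0.] shift_now [-0.03  0.04  0.2 ] shift_after_turn [-0.03  0.04  0.2 ]
pos [566.  304.1 109.2] yaw -0.01 F [-0.5 -0.3 -0.6] grip 27.8 t 22.45
turn [ 0.  0. -0.] shift_now [-0.03  0.03  0.09] shift_after_turn [-0.03  0.03  0.09]
```

```bash
python3 -m crank '[[0,0,0.1,0,0,0,0.9],[0,0,0,0,0,0,0.9],[0,0,0,0,0,0,0.9]]'; python3 -m crank '[[0,0,0.05,0,0,0,0.9],[0,0,0,0,0,0,0.9]]'
```

```text
time: 22.82
position: [0.5661, 0.3041, 0.1083]
tool_rot: [1.0, -0.0, 0.0, -0.0]
ft_force: [0.1, -0.3, -1.1]
grip_width: 0.028
grip_force: 20.0
time: 23.08
position: [0.5661, 0.3041, 0.1082]
tool_rot: [1.0, -0.0, 0.0, -0.0]
ft_force: [-0.1, 0.1, 3.1]
grip_width: 0.0278
grip_force: 20.0
```

```bash
python3 -m crank '[[0,0,0,0,0,0,0.6],[0,0,0,0,0,0,0.5],[0,0,0,0,0,0,0.5],[0,0,0,0,0,0,0.5]]'; python3 -m crank '[[0,0,-2,0,0,0,0.5],[0,0,-5,0,0,0,0.3],[0,0,-2,0,0,0,0],[0.3,3,0,0,0,0,0],[0.5,6,0,0,0,0,0]]' >/dev/null;  python3 -m crank '[[0.5,6,0,0,0,0,0],[0.5,6,0,0,0,0,0],[0.5,6,0,0,0,0,0],[0.5,6,0,0,0,0,0],[0.5,6,0,0,0,0,0]]' >/dev/null; python3 go.py 611 -257.5 160 0;  python3 - <<'E'
from h import *
a=cams.camera("top")[:,:,::-1]; cv2.imwrite("pics/t8.png",a); b=cams.camera("scene")[:,:,::-1]; cv2.imwrite("pics/s8.png",b)
cv2.imwrite("pics/m8.png",np.vstack([cv2.resize(a[115:240,175:425],None,fx=2.2,fy=2.2,interpolation=2),cv2.resize(b[180:320,190:440],None,fx=2.2,fy=2.2,interpolation=2)]))
E
```

```text
time: 23.58
position: [0.566, 0.3041, 0.1076]
tool_rot: [1.0, -0.0, -0.0, 0.0]
ft_force: [0.7, -0.3, 1.3]
grip_width: 0.0433
grip_force: 0.0
pos [599.4 -88.  199.5] yaw -0.01 F [ 1.5  0.3 -0.3] grip 87.1 t 24.82
turn [ 0.001 -0.002 -0.   ] shift_now [ 1.16 16.95  3.96] shift_after_turn [ 1.16 16.95  3.95]
```

View pics/m8.png

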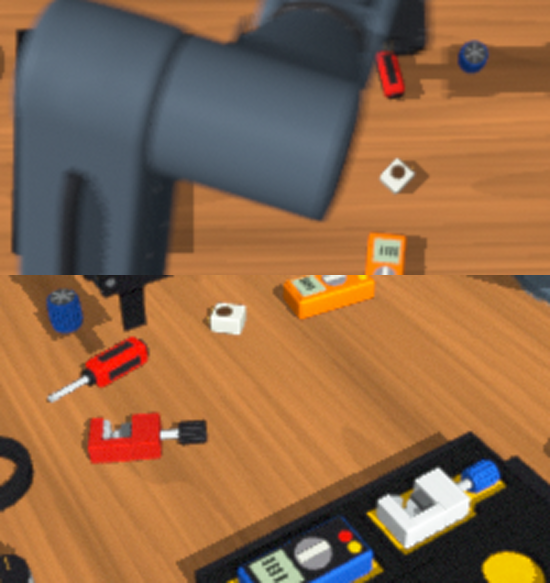

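The meter and the cutter are seated, and both red tools and the reamer have not moved. The reamer is next.

```bash
python3 -m crank '[[0.4,6,0,0,0,0,0],[0.4,6,0,0,0,0,0],[0.3,5,0,0,0,0,0],[0,0,0,0,0,0,0],[0,0,0,0,0,0,0]]' >/dev/null; python3 go.py 611 -257.5 85 0
```

```text
pos [ 609.7 -255.   198.4] yaw -0.02 F [ 0.2 -0.1  0.2] grip 87.3 t 25.55
turn [-0.001  0.    -0.   ] shift_now [ 0.13  0.26 11.34] shift_after_turn [ 0.13  0.25 11.34]
```

```bash
python3 -m crank '[[0.1,0.2,3,0,0,0,0],[0,0,5,0,0,0,0],[0,0,2.5,0,0,0,0],[0,0,0.5,0,0,0,0],[0,0,0,0,0,0,0]]' >/dev/null; python3 go.py 611 -257.5 85 0; python3 -m crank '[[0,0,0,0,0,0,0.4],[0,0,0,0,0,0,0.6],[0,0,0,0,0,0,0.8],[0,0,0,0,0,0,0.9],[0,0,0,0,0,0,0.9]]' 15 ; python3 go.py 611 -257.5 85 0;python3 - <<'E'
from h import *
b=cams.camera("scene")[:,:,::-1]; cv2.imwrite("pics/s9.png",cv2.resize(b[130:250,160:320],None,fx=4,fy=4,interpolation=2))
E
```

```text
pos [ 611.5 -256.8   88.5] yaw 0.08 F [-0.1 -0.1 -0.4] grip 86.9 t 26.18
turn [ 0.    -0.001  0.001] shift_now [-0.05  0.07  0.35] shift_after_turn [-0.05  0.07  0.35]
time: 26.8
position: [0.6109, -0.258, 0.0878]
tool_rot: [1.0, -0.0, -0.0, -0.0]
ft_force: [-1.3, 0.2, 0.4]
grip_width: 0.0446
grip_force: 0.0
pos [ 610.9 -258.    87.8] yaw -0.02 F [-1.3  0.2  0.4] grip 44.6 t 26.8
turn [-0.  0. -0.] shift_now [ 0.01 -0.05  0.28] shift_after_turn [ 0.01 -0.05  0.28]
```

View pics/s9.png

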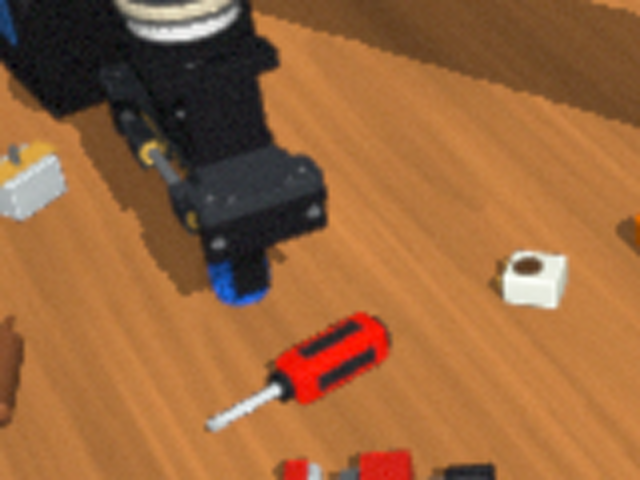

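The fingers sit on either side of the reamer. I'll finish closing and lift.

```bash
python3 -m crank '[[0,0,0,0,0,0,0.9],[0,0,0,0,0,0,0.9],[0,0,0,0,0,0,0.9]]'; python3 -m crank '[[0,0,-3,0,0,0,0.9],[0,0,-6,0,0,0,0.9],[-1,-3,0,0,0,0,0.9],[-1.8,-5.9,0,0,0,0,0.9],[-1.8,-5.9,0,0,0,0,0.9]]'>/dev/null;  python3 -m crank '[[-1.8,-5.9,0,0,0,0,0.9],[-1.8,-5.9,0,0,0,0,0.9],[-1.8,-5.9,0,0,0,0,0.9],[-1.8,-5.9,0,0,0,0,0.9],[-1.8,-5.9,0,0,0,0,0.9]]'>/dev/null; python3 go.py 434.8 303.8 160 0
```

```text
time: 27.22
position: [0.6109, -0.2579, 0.0877]
tool_rot: [1.0, -0.0, -0.0, -0.0]
ft_force: [-0.1, -0.3, 0.2]
grip_width: 0.0356
grip_force: 15.0
pos [474.4 186.9 177.8] yaw -0.03 F [ 0.9 -0.4 -1.7] grip 35.8 t 28.48
turn [-0.    -0.001 -0.001] shift_now [ -3.97 -11.68   1.78] shift_after_turn [ -3.96 -11.69   1.78]
```

```bash
python3 -m crank '[[-1.9,-5.8,0,0,0,0,0.9],[-1.9,-5.8,0,0,0,0,0.9],[0,0,2,0,0,0,0.9],[0,0,0,0,0,0,0.9],[0,0,0,0,0,0,0.9]]'>/dev/null; python3 go.py 434.8 303.8 125 0;python3 - <<'E'
from h import *
a=cams.camera("top")[:,:,::-1]
b=cams.camera("scene")[:,:,::-1]; cv2.imwrite("pics/s10.png",cv2.resize(b[220:380,270:490],None,fx=3.5,fy=3.5,interpolation=2))
E
```

```text
pos [437.4 300.7 158. ] yaw -0.06 F [-0.7 -0.3 -0.9] grip 35.5 t 29.1
turn [ 0.    -0.    -0.001] shift_now [-0.26 -0.31  3.3 ] shift_after_turn [-0.26 -0.31  3.3 ]
```

View pics/s10.png

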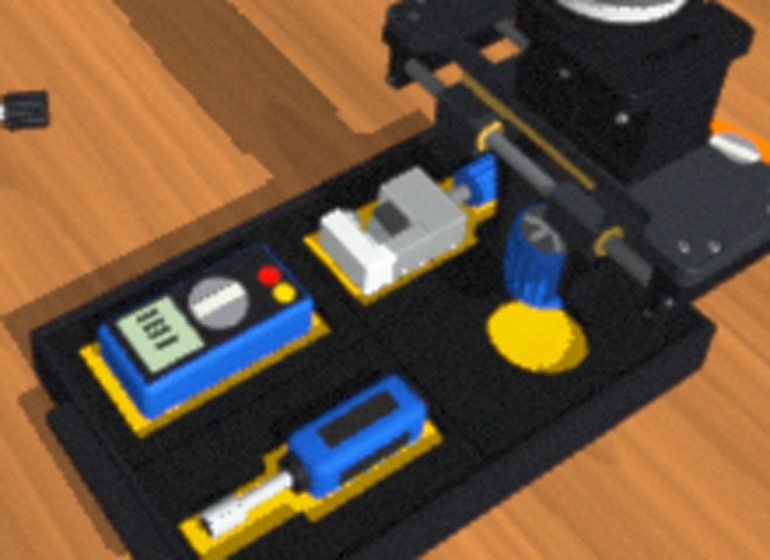

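The meter, cutter and driver lie in their cut-outs. The reamer hangs upright above the round one; I'll check its offset in the grip.

```bash
python3 - <<'E'
from h import *
# barrel silhouette at mid height (z=.09): edges and middle
im=cams.camera("scene")[:,:,::-1].copy()
p=np.vstack(blobs(up(im,(100,110,40),(130,255,255),(408,270,436,312)),8))
print(p.min(0),p.max(0),cast("scene",[(p.min(0)+p.max(0))/2],.158-.088+.02)*1000)
E
python3 -m crank '[[-0.2,-0.3,1.5,0,0,0,0.9],[0,0,1.5,0,0,0,0.9],[0,0,0,0,0,0,0.9],[0,0,0,0,0,0,0.9]]'>/dev/null; python3 go.py 434.8 303.8 111.8 0
```

```text
[407.625 269.625] [431.375 307.375] [[438.35278665 288.03246982]]
pos [434.9 304.1 127.3] yaw -0.01 F [ 0.7 -0.2 -1.7] grip 35.1 t 29.75
turn [ 0.     0.001 -0.   ] shift_now [-0.01  0.03  1.55] shift_after_turn [-0.01  0.03  1.55]
```

Run:
```python
from h import *
im=cams.camera("scene")[:,:,::-1].copy()
for b in blobs(up(im,(100,110,40),(130,255,255),(400,255,450,340)),8):
    print(b.min(0).round(1),b.max(0).round(1))
    for r in range(int(b[:,1].min())+2,int(b[:,1].max()),4):
        s=b[abs(b[:,1]-r)<.4]; print(r,s[:,0].min().round(1),s[:,0].max().round(1),end=' | ')
i=cams.camera_info("scene");P=np.linalg.inv(np.array(i["pose"]));K=np.array(i["intrinsics"])
for z in(.0395,.0595,.0795):
    for x in(.425,.435,.445):
        q=K@(P@[x,.304,z,1])[:3]; print(z,x,(q[:2]/q[2]).round(1), "halfwidth",round(.019*K[0,0]/q[2],1))
```

```text
[413.1 289.4] [431.4 319.1]
291 418.9 423.9 | 295 415.9 418.6 | 299 414.9 419.6 | 303 413.9 424.9 | 307 413.9 431.1 | 311 414.6 429.6 | 315 416.1 429.1 | 0.0395 0.425 [427.2 309.5] halfwidth 10.5
0.0395 0.435 [423.1 311.9] halfwidth 10.6
0.0395 0.445 [419.  314.4] halfwidth 10.6
0.0595 0.425 [428.9 302.5] halfwidth 10.7
0.0595 0.435 [424.8 304.9] halfwidth 10.7
0.0595 0.445 [420.6 307.4] halfwidth 10.8
0.0795 0.425 [430.7 295.2] halfwidth 10.9
0.0795 0.435 [426.5 297.7] halfwidth 10.9
0.0795 0.445 [422.2 300.2] halfwidth 11.0
```

```bash
python3 -m crank '[[0,0,0.8,0,0,0,0.9],[0,0,0.5,0,0,0,0.9],[0,0,0,0,0,0,0.9],[0,0,0,0,0,0,0.9]]' >/dev/null; python3 go.py 434.8 303.8 111.8 0; python3 -m crank '[[0,0,0.1,0,0,0,0.9],[0,0,0,0,0,0,0.9]]'
```

```text
pos [435.1 304.2 114.7] yaw -0.01 F [ 0.7 -0.2 -1.8] grip 35.7 t 30.3
turn [-0. -0. -0.] shift_now [-0.03  0.04  0.29] shift_after_turn [-0.03  0.04  0.29]
time: 30.55
position: [0.4351, 0.3041, 0.1138]
tool_rot: [1.0, -0.0, 0.0, -0.0]
ft_force: [-0.4, -0.3, -1.3]
grip_width: 0.0357
grip_force: 15.0
```

```bash
python3 -m crank '[[0,0,0.1,0,0,0,0.9],[0,0,0.05,0,0,0,0.9],[0,0,0,0,0,0,0.9]]';python3 -m crank '[[0,0,0.05,0,0,0,0.9],[0,0,0,0,0,0,0.9]]'
```

```text
time: 30.92
position: [0.435, 0.3041, 0.1122]
tool_rot: [1.0, -0.0, -0.0, 0.0]
ft_force: [-0.1, -0.4, -1.5]
grip_width: 0.0354
grip_force: 15.0
time: 31.18
position: [0.435, 0.3042, 0.1117]
tool_rot: [1.0, -0.0, -0.0, 0.0]
ft_force: [0.2, -0.1, -1.3]
grip_width: 0.0352
grip_force: 15.0
```

```bash
python3 -m crank '[[0,0,0.05,0,0,0,0.9],[0,0,0,0,0,0,0.9]]';python3 -m crank '[[0,0,0.05,0,0,0,0.9],[0,0,0,0,0,0,0.9]]'
```

```text
time: 31.42
position: [0.435, 0.3042, 0.1116]
tool_rot: [1.0, -0.0, 0.0, -0.0]
ft_force: [-0.3, -0.8, 3.9]
grip_width: 0.0356
grip_force: 15.0
time: 31.68
position: [0.4351, 0.3042, 0.1116]
tool_rot: [1.0, -0.0, 0.0, -0.0]
ft_force: [-1.7, -1.0, 7.3]
grip_width: 0.0354
grip_force: 15.0
```

Contact. I'll release, rise and check by measurement.

```bash
python3 -m crank '[[0,0,0,0,0,0,0.55],[0,0,0,0,0,0,0.42],[0,0,0,0,0,0,0.42],[0,0,0,0,0,0,0.42]]'; python3 -m crank '[[0,0,-2,0,0,0,0.42],[0,0,-5,0,0,0,0.42],[0,0,-5,0,0,0,0.42],[0,5,0,0,0,0,0.42],[0,6,0,0,0,0,0.42]]' >/dev/null; python3 -m crank '[[0,6,0,0,0,0,0.42],[0,6,0,0,0,0,0.42],[0,6,0,0,0,0,0.42],[0,6,0,0,0,0,0.42],[0,6,0,0,0,0,0.42]]' >/dev/null;python3 -m crank '[[0,6,0,0,0,0,0.42],[0,6,0,0,0,0,0.42],[0,6,0,0,0,0,0.42],[0,0,0,0,0,0,0.42],[0,0,0,0,0,0,0.42]]'
python3 - <<'E'
from h import *
B=((100,120,40),(130,255,255))
im=cams.camera("top")[:,:,::-1].copy();o=cv2.imread("pics/top0.png")
for b in blobs(up(im,*B,(178,118,250,238)),4): print("blue z38",rect(cast("top",b,.038)),rect(cast("top",b,.044))[0])
R=((0,170,90),(8,255,255))
for n in("top","scene"):
  j=cams.camera(n)[:,:,::-1].copy()
  roi=(295,115,362,165) if n=="top" else (205,200,290,270)
  for q in((o if n=="top" else cv2.imread("pics/scene0.png")),j): print(n,[b.mean(0).round(1) for b in blobs(up(q,*R,roi),20)])
for b in blobs(up(j,*B,(275,230,475,395)),10): print("scene",rect(cast("scene",b,.038)), b.min(0).round(),b.max(0).round())
E
```

```text
time: 32.17
position: [0.435, 0.3041, 0.1106]
tool_rot: [1.0, -0.0, -0.0, 0.0]
ft_force: [-0.1, -0.4, 0.1]
grip_width: 0.0496
grip_force: 0.0
time: 34.05
position: [0.4342, -0.2853, 0.2303]
tool_rot: [1.0, -0.001, -0.001, -0.001]
ft_force: [-0.5, -0.7, -0.6]
grip_width: 0.0505
grip_force: 0.0
blue z38 (array([391.3, 212.1]), array([25.9, 20.9]), -1.1) [390.5 211. ]
blue z38 (array([431.2, 299.8]), array([34.2, 23.7]), -39.9) [430.2 298.4]
blue z38 (array([447.9, 319.7]), array([35.1, 16.2]), -44.6) [446.9 318.2]
blue z38 (array([556.5, 305.1]), array([71.3, 28.6]), 0.1) [555.  303.7]
blue z38 (array([581.2, 213.7]), array([104. ,  49.9]), 0.4) [579.6 212.7]
top [array([351.6, 146.9]), array([313.4, 134.1])]
top [array([351.8, 146.1]), array([315.7, 126.4])]
scene [array([245.9, 254.1]), array([242.8, 218.9])]
scene [array([245.9, 254.1]), array([242.8, 218.9])]
scene (array([550.6, 303. ]), array([76. , 36.8]), -0.2) [351. 326.] [392. 361.]
scene (array([427.3, 301.3]), array([67.4, 42.1]), 45.8) [413. 295.] [437. 325.]
scene (array([576.3, 212.3]), array([112.2,  62.8]), -0.3) [297. 289.] [360. 339.]
scene (array([387.5, 212.6]), array([42.4, 29. ]), 2.2) [399. 263.] [418. 278.]
```

```bash
python3 -c "
from rig import ticket
print(ticket.hand_in())"
```

```text
the job is handed in; nothing more can be done
None
```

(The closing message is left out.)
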